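# Mount the ball bar in the turntable's D-bore fixture and lock it

## Robot

A 6-joint arm with a two-finger parallel gripper is mounted at the origin on a cart in front of the work surface, level with it; the furniture and walls round the work are solid. World frame = base frame: x ahead of the robot, y to its left, z up, the work surface at z = 0. Lengths are in m, angles in rad, forces in N, time in s.
With the tool pointing down it reaches from about 0.275 to 1 m from the base axis. Payload 8.4 kg.
Tool frame: the origin (TCP) lies at the very end of the fingers, on their centre line; the grasp point (between the pads) lies 19 mm behind it; z points along the fingers, x is the direction in which the jaws open and shut, and the axes are right-handed (so a half turn about z gives the same grasp; the last joint's range is limited). The gripper opens to 85 mm and grips with 20 to 120 N. Pads are 22 mm wide; open, the fingers measure 114 mm over their backs; the gripper's body (76 mm by 85 mm) begins 54 mm behind the grasp point. The pads swing forward as they close: fully open they stand 13 mm farther back than shut.
Start: joints at [-1.286, 0.353, 1.633, -0, 1.155, -0.002], TCP at [0.177, -0.599, 0.231] pointing down, gripper open.
Joint ranges: [-2.63, 2.63], [-0.92, 2.1], [0.06, 2.66], [-1.3, 4.44], [0, 2.69], [-3.02, 3.02]. Speed limits (rad/s): [2.22, 2.22, 2.79, 3.14, 3.14, 3.14].

## Interface

Orientations are given as a unit quaternion [w, x, y, z].
In Python, from bench import robot, eyes gives the robot as it stands.
- The arm moves only by the tool arm_command, never from a script. Its argument "plan" is a list of rows, each an object of numbers: "ax", "ay", "az": the turn, a rotation vector about the tool's x, y, z in degrees; "x", "y", "z": the shift along the tool's x, y, z in mm; "jaw": the opening, from -1 (shut) to 1 (fully open), so that 0 is half open. A call has 1 to 5 rows; each row shifts and turns the commanded pose from where the row before left it, along the tool's axes as they then stand; what a row does not reach is not made up. A row lasts 1/12 s, in which the tool goes at most 41.7 mm and 7.16 degrees, less where a joint would pass 70% of its speed; a pose out of reach is approached as far as the arm can. A call is refused whole if a number of a shift passes 41.7 or a number of a turn 7.16, either way. A call with a gripper value outside its range is refused whole. The fingers move at their own pace and stop on an object; the grip force is fixed at half the most. Time passes only in rows, so rows that do not move let the fingers close. It gives the time, the measured TCP pose, the force and the opening at its end, in the units of the state.
- robot.get_obs(): the state, without advancing time (a new reading comes with each control period).
- eyes.read_camera(name): name is "scene" or "top" or "wrist"; returns the picture (480x640x3 uint8, red, green, blue); there is no depth.
- eyes.camera_params(name): a dict with "fov_y" (degrees; the focal length in pixels is half the picture's height over the tangent of half this angle, whatever the lens; pixels are square), "cx", "cy" (the principal point, pixels), "k1" (the pictures are not rectified: a ray, as slopes to the right and down, at radius r is drawn at 1 + k1 r^2 times it, then the intrinsics apply), "R" (3x3) and "t" (3): a world point X has camera coordinates R X + t. Camera axes: x right, y down, z forward; pixel columns grow to the right and rows downward; lengths in m; the calibration is good to about 2 mm. A picture is of the moment at which its call begins: read the wrist's pose just before it. camera_params takes no time and is no camera call; for the wrist camera it gives the pose at the moment of the call.
- robot.finish_job(): hands the job in, once; it reports no verdict.
The state is a dict: "t": time; "joint_pos": joint angles; "joint_velocities": joint speeds; "effort": joint torques, N m; "eef_pos": TCP position; "eef_rot": TCP orientation; "contact_force": force on the tool from outside, world axes, zero at the start; "torque": the same for the moment, N m; "width": opening from 0.0 (shut) to 1.0 (fully open).
Only numpy, scipy, OpenCV 4.12 (cv2) and the standard library are available. Lean on these libraries where they do the work, as an engineer would, in place of code of your own. Each camera call takes 0.05 s, during which the arm holds its last target. There are 200 camera calls.

## Task

Set up the scanner's ball bar for the axis calibration: lift it out of its round parking stand, turn it until the flat on its D-shaped shank matches the D-shaped bore of the fixture, and lower it through, without dropping it, until its collar sits fully home on the fixture. Then slide the fork keeper fully forward over the collar so that the bar is locked in, and let go; leave the white sample dish where it stands.

Things in the scene. Friction and masses are not known exactly. Their poses are not given: they have to be found in the camera images.
- ball_bar: loose steel and ceramic ball bar, 0.25 to 0.42 kg, balanced on its stem, parked upright with its collar on the stand's rim. Origin on the axis at the collar's underside; z up the stem, y along the rod, x across it. Collar above the origin: 44 mm wide, 8 mm thick, with a flat on its +y side as on the shank; then a 12 mm round stem from 8 to 30 mm
- ball_bar_grip (a point): centre of the ball bar's aluminium clamp block, 43 mm above its origin, axes as ball_bar. The block is 24 mm across x (the two faces to grip), 36 mm along y and 26 mm high. A 10 mm black rod through it along y carries a white 36 mm ball at y = +55 mm and a white 25 mm ball at y = -85 mm
- shank_tip (a point): centre of the lower end of the ball bar's D-shank, 38 mm below its origin, axes as ball_bar. The shank is 24 mm in diameter with one flat along its whole length, 4.5 mm from the axis, facing +y, the side of the larger ball; the lowest 4 mm taper in by 2.5 mm
- parking_stand: fixed parking stand: grey plastic tube 48 mm in diameter and 48 mm high on a 68 mm round foot, with a plain round bore 27 mm wide from the top down to 8 mm above the turntable. Origin on the bore's axis at the turntable's surface. Stand and fixture may change places, left and right
- fixture: fixed dark grey anodised fixture with a steel bush in its boss. Origin on the bore's axis at the turntable's surface; x points away from the keeper's knob, z up. Base plate x -110 to +46 mm, y -46 to +46 mm, 10 mm thick; round boss 60 mm in diameter, 44 mm high; on the knob's side a slideway 60 mm wide, up to 68 mm high, from x -96 to -33 mm
- bore (a point): centre of the bore's mouth on the boss's top, 44 mm above the turntable; axes as fixture. D-shaped: 26 mm diameter, flat 5.2 mm from the axis on its +y side, straight through to the turntable, 2 mm countersink. Clearance 1 mm round the shank, 0.7 mm at the flat: it enters only with the bar's +y along the fixture's +y, within about 0.1 rad. Home: collar on this face, ball_bar's origin at this point
- keeper (a joint): fork keeper, a 6 mm steel plate sliding along the fixture's +x: 0 drawn back (bore free), 0.048 m fully forward at its stop; starts at 0 to 0.006. About 2.5 N of friction; it stays where left. Its prongs, 18 mm apart, run 54 to 60 mm above the turntable and at the stop straddle the stem 2 mm above a seated collar; a collar that is not home blocks them
- keeper_knob (a point): grip point of the keeper's upright knob, a dark steel pin 14 mm in diameter from 60 to 96 mm above the turntable; this point lies on its axis 86 mm above the turntable and moves with the keeper; with the keeper drawn back it is at x = -94 mm of the fixture
- sample_dish: white round ceramic dish, 100 mm in diameter, 30 mm high, the next sample, standing between and behind the stand and the fixture; origin at its underside
Mind the look-alikes: they are no part of the job. Of the things like the ball_bar, leave any that is pink; of the rest the larger one is meant.

How it is judged:
On the way, in this order (a step that is already met when the one before it is completed fails the run):
1. the ball bar's shank is through the D-bore and its collar sits home on the fixture (horizontal distance between ball_bar and bore below 0.003 m and z of ball_bar in the frame of bore between -0.003 and 0.0025 m and angle between the y axis of ball_bar and the y axis of fixture, either way round below 0.3 rad), for 0.2 s.
2. the keeper is fully forward over the collar (value of joint keeper above 0.044 m), for 0.2 s.
At the end, for the whole second after the job is handed in: The ball bar stands upright (within 0.05 rad) and at rest in the fixture: its shank through the D-bore, flat to flat (within 0.3 rad), axis within 3 mm of the bore's, collar within 2.5 mm of the boss's top face; the keeper is at least 44 mm forward of its 48 mm travel (all of step 1 and angle between ball_bar's own z axis and vertical below 0.05 rad and value of joint keeper above 0.044 m and linear speed of ball_bar below 0.02 m/s); the robot touches nothing.
It fails at once if the ball bar is dropped: it falls free of the fingers faster than 0.4 m/s (linear speed of ball_bar above 0.4 m/s and contact force between the fingers and ball_bar below 0.1 N).
It fails at once if the sample dish is moved by more than 20 mm (distance of sample_dish from where it was at the start of the episode above 0.02 m).
It also fails if it takes over 54 s, if anything falls off the work surface, if the arm or the gripper's body presses on something with over 40 N, if the wrist force passes 120 N, or if a joint passes its speed limit or range.

## Working session

There is one attempt and no reset: what is moved stays moved. The work goes in short steps, Python scripts to look and compute and a tool call to move; the robot and the scene stay as the last step left them, time stands still between calls to the robot, and variables do not carry over. Pictures are saved under pics/ and viewed, about 8 in all and at most 12, crops included, and the job is handed in when it is done.

Besides the shell and the picture viewer there is one more tool, called as name(argument=value, ...) on one line, values as JSON. arm_command: Moves the arm, as the interface text tells. Its arguments: {"type":"object","properties":{"plan":{"type":"array","items":{"type":"object","properties":{"ax":{"type":"number"},"ay":{"type":"number"},"az":{"type":"number"},"x":{"type":"number"},"y":{"type":"number"},"z":{"type":"number"},"jaw":{"type":"number"}}}}},"required":["plan"]}

```bash
ls; mkdir -p pics
cat > h.py <<'E'
import numpy as np, cv2
from bench import robot, eyes
def undist(p,c):
    f=240/np.tan(np.radians(c["fov_y"])/2)
    d=(np.array(p,float)-[c["cx"],c["cy"]])/f
    u=d.copy()
    for _ in range(30): u=d/(1+c["k1"]*(u@u))
    return u
def ray(p,c):
    R=np.array(c["R"]);t=np.array(c["t"]);u=undist(p,c)
    return -R.T@t, R.T@np.array([u[0],u[1],1.])
def onz(p,c,z):
    o,d=ray(p,c); return o+d*(z-o[2])/d[2]
def proj(X,c):
    q=np.array(c["R"])@np.array(X,float)+np.array(c["t"]); u=q[:2]/q[2]
    f=240/np.tan(np.radians(c["fov_y"])/2)
    return u*(1+c["k1"]*(u@u))*f+[c["cx"],c["cy"]]
def tri(p1,c1,p2,c2):
    A=np.zeros((3,3));b=np.zeros(3);L=[]
    for p,c in((p1,c1),(p2,c2)):
        o,d=ray(p,c);d=d/np.linalg.norm(d);P=np.eye(3)-np.outer(d,d);A+=P;b+=P@o;L.append((o,P))
    X=np.linalg.solve(A,b); return X,[np.linalg.norm(P@(X-o)) for o,P in L]
def snap(n,f):
    im=eyes.read_camera(n); cv2.imwrite("pics/"+f,im[:,:,::-1]); return im
E
python3 - <<'E'
from h import *
o=robot.get_obs(); print({k:np.round(v,3) for k,v in o.items()})
for n in("scene","top","wrist"):
    c=eyes.camera_params(n); print(n,c["fov_y"],c["cx"],c["cy"],c["k1"],np.round(-np.array(c["R"]).T@c["t"],3),np.round(c["R"],3).tolist()); snap(n,n+"0.png")
E
```

```text
pics
{'t': np.float64(0.0), 'joint_pos': array([-1.286,  0.354,  1.634, -0.   ,  1.155, -0.002]), 'joint_velocities': array([ 0.001,  0.001,  0.001, -0.001, -0.002,  0.001]), 'effort': array([-2.0000e-03, -6.0526e+01, -3.4207e+01, -0.0000e+00,  9.0000e-03,
       -0.0000e+00]), 'eef_pos': array([ 0.177, -0.599,  0.231]), 'eef_rot': array([-0.   ,  0.801, -0.599, -0.001]), 'contact_force': array([-0.311, -0.369,  0.548]), 'torque': array([-0.052, -0.012,  0.064]), 'width': np.float64(1.001)}
scene 49.791838168857616 324.093470499495 235.8241382481385 -0.02169580439440517 [ 0.51  -0.456  0.782] [[0.994, -0.112, -0.013], [-0.095, -0.77, -0.631], [0.061, 0.628, -0.776]]
top 54.83501316934484 314.70746560581284 242.26021031902184 -0.08068757887891079 [0.433 0.093 0.906] [[-0.026, -1.0, 0.004], [-0.99, 0.025, -0.14], [0.14, -0.008, -0.99]]
wrist 67.13042671914425 322.0538786740595 241.74732835457343 0.013381586472834064 [ 0.25  -0.578  0.373] [[0.284, -0.959, -0.001], [-0.915, -0.271, 0.3], [-0.288, -0.084, -0.954]]
```

View pics/scene0.png

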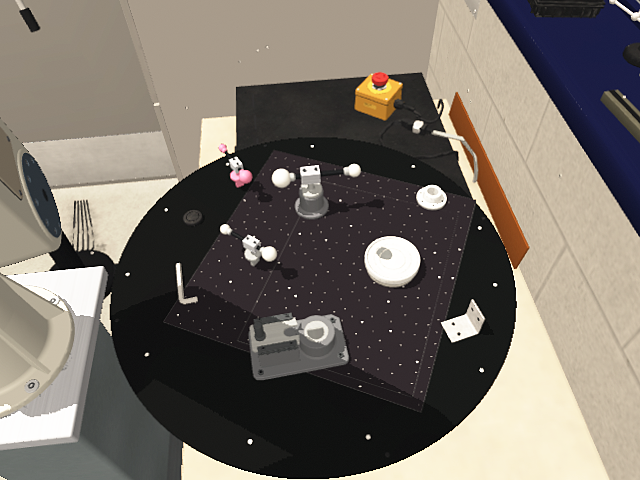

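View pics/top0.png

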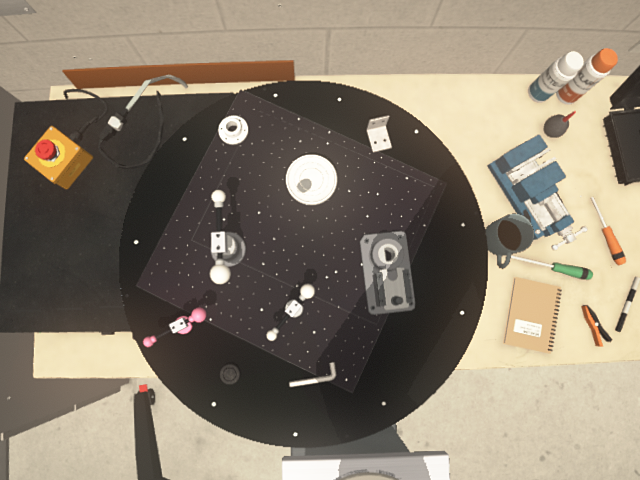

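Candidates (scene px): large white bar on the stand (311,178), small white bar (252,248), pink bar (237,168). By the description I choose the large one at (311,178), which is also the one standing in the round stand. The fixture's boss is at (318,330), with its knob on the left. A close crop will check the choice.

Run:
```python
from h import *
s=cv2.imread("pics/scene0.png");t=cv2.imread("pics/top0.png")
def cr(im,x,y,w,h): return cv2.resize(im[y:y+h,x:x+w],(400,300),interpolation=cv2.INTER_CUBIC)
out=np.vstack([np.hstack([cr(s,260,140,120,90),cr(s,240,300,120,90)]),np.hstack([cr(t,160,185,120,90),cr(t,328,228,120,90)])])
cv2.imwrite("pics/crop1.png",out)
cs,ct=eyes.camera_params("scene"),eyes.camera_params("top")
for n,im in(("scene",s),("top",t)):
    hsv=cv2.cvtColor(im,cv2.COLOR_BGR2HSV)
    m=((hsv[...,1]<45)&(hsv[...,2]>140)).astype(np.uint8)
    N,l,st,ce=cv2.connectedComponentsWithStats(m)
    for i in range(1,N):
        x,y,w,h,a=st[i]
        if 60<a<6000 and 120<x<500 and 80<y<460: print(n,st[i].tolist(),ce[i].round(1))
```

```text
scene [441, 90, 91, 178, 470] [484.5 160.2]
scene [413, 120, 11, 13, 96] [417.1 125.6]
scene [432, 130, 46, 52, 241] [458.9 146.1]
scene [459, 155, 11, 27, 104] [464.3 169.1]
scene [229, 157, 14, 16, 128] [235.3 163.6]
scene [300, 165, 22, 35, 575] [310.4 181.3]
scene [343, 164, 18, 13, 170] [352.2 169.8]
scene [272, 168, 23, 19, 313] [281.9 177.3]
scene [416, 185, 31, 25, 586] [431.1 197.1]
scene [469, 185, 18, 29, 92] [476.5 197.8]
scene [220, 224, 12, 10, 92] [225.2 228.8]
scene [242, 235, 35, 26, 521] [257.4 249.5]
scene [364, 236, 57, 51, 2236] [391.6 260.5]
scene [176, 263, 22, 41, 227] [182.1 287.2]
scene [441, 299, 44, 43, 921] [464.3 323.7]
scene [250, 315, 92, 37, 1510] [298.3 330.1]
top [218, 115, 30, 30, 655] [232.8 129.6]
top [367, 116, 25, 36, 595] [378.4 133.5]
top [286, 154, 51, 51, 2064] [311.  179.3]
top [211, 190, 15, 18, 186] [217.9 197.7]
top [210, 231, 26, 53, 851] [220.8 256.9]
top [360, 234, 17, 56, 462] [367.  259.1]
top [373, 239, 36, 71, 1140] [390.  272.1]
top [299, 284, 16, 17, 185] [306.5 291.7]
top [285, 300, 18, 17, 228] [293.5 308.4]
top [169, 318, 18, 15, 157] [177.1 325.3]
top [266, 328, 12, 13, 103] [271.9 334.3]
top [289, 363, 47, 24, 254] [314.9 378.4]
```

View pics/crop1.png

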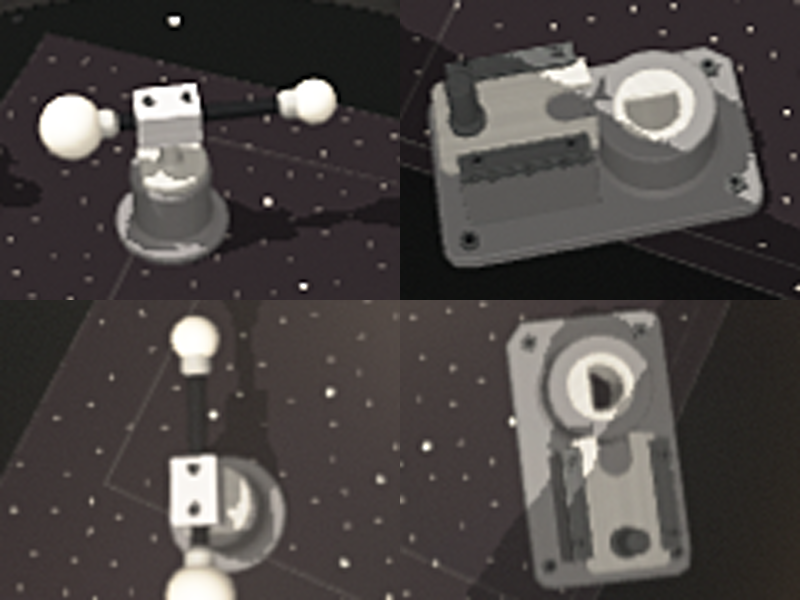

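The crop shows the large white bar in the round stand at scene (311,180): block on top, big ball on the left toward the robot. The fixture's D-bore is at scene (316,330) with its flat on the upper (+y) side, and the knob at (258,321). Now to turn these into positions.

```bash
cat > m1.py <<'E'
from h import *
s=cv2.imread("pics/scene0.png");t=cv2.imread("pics/top0.png")
cs,ct=eyes.camera_params("scene"),eyes.camera_params("top")
def circ(im,x0,y0,x1,y1):
    hsv=cv2.cvtColor(im,cv2.COLOR_BGR2HSV)
    m=np.zeros(im.shape[:2],np.uint8); m[y0:y1,x0:x1]=((hsv[...,1]<60)&(hsv[...,2]>110))[y0:y1,x0:x1]*255
    c,r=cv2.minEnclosingCircle(cv2.findNonZero(m)); return np.array(c),r
B_s=circ(s,266,160,290,195); S_s=circ(s,347,155,370,190)
B_t=circ(t,205,264,240,295); S_t=circ(t,205,180,235,205)
print(B_s,S_s,B_t,S_t)
B,e1=tri(B_s[0],cs,B_t[0],ct); S,e2=tri(S_s[0],cs,S_t[0],ct)
print("B",B.round(4),np.round(e1,4),"S",S.round(4),np.round(e2,4),"dist",np.linalg.norm(B-S))
y=(B-S)/np.linalg.norm(B-S); G=S+y*.085; print("grip",G.round(4),"yaw y",np.degrees(np.arctan2(y[1],y[0])))
for n,ps,pt in(("bore",(315.9,330),(385.6,253.5)),("knob",(258,321),(396.4,300.9))):
    X,e=tri(ps,cs,pt,ct); print(n,X.round(4),np.round(e,4))
E
python3 m1.py
```

```text
(array([281. , 177.5]), 9.708344459533691) (array([354., 175.]), 11.401854515075684) (array([224.41072083, 276.05355835]), 16.044464111328125) (array([215., 197.]), 10.198139190673828)
B [0.4952 0.246  0.0994] [0.0032 0.0032] S [0.6417 0.2697 0.0664] [0.0005 0.0005] dist 0.15205836399321224
grip [0.5598 0.2565 0.0848] yaw y -170.80148051859777
bore [ 0.5319 -0.0475  0.0386] [0.0005 0.0005]
knob [ 0.4432 -0.0533  0.0953] [0.002 0.002]
```

Run:
```python
from h import *
cs,ct=eyes.camera_params("scene"),eyes.camera_params("top")
for n,a,b,z in(("B",(281,177.5),(220,274),.091),("S",(354.2,170.2),(218.5,196.5),.091),("bore",(315.9,330),(385.6,253.5),.044),("knobtop",(258,321),(396.4,300.9),.096)):
    X,e=tri(a,cs,b,ct);print(n,X.round(4),max(e).round(4),onz(a,cs,z).round(4),onz(b,ct,z).round(4))
```

```text
B [0.4974 0.2552 0.0909] 0.0009 [0.4982 0.2553 0.091 ] [0.4965 0.255  0.091 ]
S [0.6383 0.2586 0.0896] 0.001 [0.639  0.2575 0.091 ] [0.6369 0.2582 0.091 ]
bore [ 0.5319 -0.0475  0.0386] 0.0005 [ 0.5323 -0.0504  0.044 ] [ 0.5308 -0.0467  0.044 ]
knobtop [ 0.4432 -0.0533  0.0953] 0.002 [ 0.4453 -0.0534  0.096 ] [ 0.4412 -0.0534  0.096 ]
```

```bash
cat > plan.py <<'E'
import sys
from h import *
# usage: plan.py x y z yaw(deg) [step mm]  -> suggested rows (tool assumed pointing down)
o=robot.get_obs(); q=o["eef_rot"]; 
from scipy.spatial.transform import Rotation as Ro
R=Ro.from_quat([q[1],q[2],q[3],q[0]]).as_matrix()
yaw=np.degrees(np.arctan2(R[1,0],R[0,0])); p=o["eef_pos"]
T=np.array([float(a) for a in sys.argv[1:4]]); ty=float(sys.argv[4]); st=float(sys.argv[5]) if len(sys.argv)>5 else 40.
d=(T-p)*1e3; dy=(ty-yaw+180)%360-180
print("t",round(o["t"],2),"pos",p.round(4),"yaw",round(yaw,2),"tilt",np.round(R[:2,2],4),"d",d.round(1),"dyaw",round(dy,2),"w",round(float(o["width"]),3),"F",np.round(o["contact_force"],1),"q6",o["joint_pos"][5].round(2))
n=max(int(np.ceil(np.linalg.norm(d)/st)),int(np.ceil(abs(dy)/7.1)),1)
for k in range(n):
    a=np.radians(yaw+dy*k/n); c,s=np.cos(a),np.sin(a); e=d/n
    print(k,dict(x=round(e@[c,s,0],1),y=round(e@[s,-c,0],1),z=round(-e[2],1),az=round(-dy/n,2)))
E
python3 plan.py .50 -.12 .231 5
```

```text
t 0.15 pos [ 0.1767 -0.5991  0.2307] yaw -73.57 tilt [-0.0003  0.001 ] d [3.233e+02 4.791e+02 3.000e-01] dyaw 78.57 w 1.002 F [-0.8 -1.2  0.7] q6 -0.0
0 {'x': np.float64(-24.5), 'y': np.float64(-29.7), 'z': np.float64(-0.0), 'az': np.float64(-5.24)}
1 {'x': np.float64(-21.7), 'y': np.float64(-31.8), 'z': np.float64(-0.0), 'az': np.float64(-5.24)}
2 {'x': np.float64(-18.7), 'y': np.float64(-33.7), 'z': np.float64(-0.0), 'az': np.float64(-5.24)}
3 {'x': np.float64(-15.6), 'y': np.float64(-35.2), 'z': np.float64(-0.0), 'az': np.float64(-5.24)}
4 {'x': np.float64(-12.3), 'y': np.float64(-36.5), 'z': np.float64(-0.0), 'az': np.float64(-5.24)}
5 {'x': np.float64(-8.9), 'y': np.float64(-37.5), 'z': np.float64(-0.0), 'az': np.float64(-5.24)}
6 {'x': np.float64(-5.4), 'y': np.float64(-38.1), 'z': np.float64(-0.0), 'az': np.float64(-5.24)}
7 {'x': np.float64(-1.9), 'y': np.float64(-38.5), 'z': np.float64(-0.0), 'az': np.float64(-5.24)}
8 {'x': np.float64(1.6), 'y': np.float64(-38.5), 'z': np.float64(-0.0), 'az': np.float64(-5.24)}
9 {'x': np.float64(5.1), 'y': np.float64(-38.2), 'z': np.float64(-0.0), 'az': np.float64(-5.24)}
10 {'x': np.float64(8.6), 'y': np.float64(-37.6), 'z': np.float64(-0.0), 'az': np.float64(-5.24)}
11 {'x': np.float64(11.9), 'y': np.float64(-36.6), 'z': np.float64(-0.0), 'az': np.float64(-5.24)}
12 {'x': np.float64(15.2), 'y': np.float64(-35.4), 'z': np.float64(-0.0), 'az': np.float64(-5.24)}
13 {'x': np.float64(18.4), 'y': np.float64(-33.9), 'z': np.float64(-0.0), 'az': np.float64(-5.24)}
14 {'x': np.float64(21.4), 'y': np.float64(-32.0), 'z': np.float64(-0.0), 'az': np.float64(-5.24)}
```

arm_command(plan=[{"x": -24, "y": -30, "az": -5}, {"x": -22, "y": -32, "az": -5}, {"x": -19, "y": -34, "az": -5}, {"x": -16, "y": -35, "az": -5}, {"x": -12, "y": -36, "az": -5}])

```text
schema error: expected keys ax, ay, az, x, y, z, jaw
```

arm_command(plan=[{"x": -9, "y": -37, "az": -5}, {"x": -5, "y": -38, "az": -5}, {"x": -2, "y": -38, "az": -5}, {"x": 2, "y": -38, "az": -5}, {"x": 5, "y": -38, "az": -5}])

```text
schema error: expected keys ax, ay, az, x, y, z, jaw
```

arm_command(plan=[{"x": 8, "y": -37, "az": -6}, {"x": 12, "y": -36, "az": -6}, {"x": 15, "y": -35, "az": -6}, {"x": 18, "y": -34, "az": -6}, {"x": 21, "y": -32, "az": -5}])

```text
schema error: expected keys ax, ay, az, x, y, z, jaw
```

arm_command(plan=[{}, {}, {}])

```text
schema error: expected keys ax, ay, az, x, y, z, jaw
```

```bash
python3 - <<'E'
from h import *
import json
c=eyes.camera_params("wrist"); im=snap("wrist","w1.png")
json.dump({k:np.array(v).tolist() for k,v in c.items()},open("w1.json","w"))
for X in((.5315,-.049,.044),(.4435,-.0534,.096)): print(proj(X,c))
E
python3 plan.py .553 .18 .231 91|head -1
```

```text
[-632.01457403 -873.56413035]
[-840.27558453 -801.36743957]
t 0.2 pos [ 0.1767 -0.5992  0.2308] yaw -73.57 tilt [-0.0002  0.0008] d [3.763e+02 7.792e+02 2.000e-01] dyaw 164.57 w 0.998 F [ 0.6  1.1 -0.3] q6 -0.0
```

View pics/w1.png

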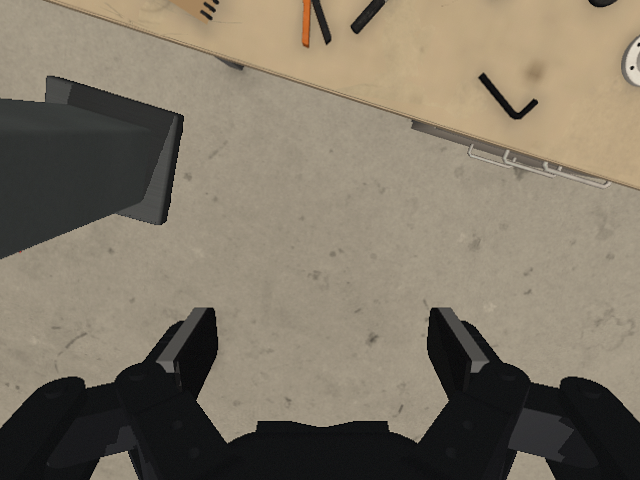

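Nothing moved: every key is required in each row. The picture shows only floor, bench edge and the open fingers, since the arm is still at its start pose. Sending the full rows now.

arm_command(plan=[{"ax": 0, "ay": 0, "az": -5, "x": -24, "y": -30, "z": 0, "jaw": 1}, {"ax": 0, "ay": 0, "az": -5, "x": -22, "y": -32, "z": 0, "jaw": 1}, {"ax": 0, "ay": 0, "az": -5, "x": -19, "y": -34, "z": 0, "jaw": 1}, {"ax": 0, "ay": 0, "az": -5, "x": -16, "y": -35, "z": 0, "jaw": 1}, {"ax": 0, "ay": 0, "az": -5, "x": -12, "y": -36, "z": 0, "jaw": 1}])

```text
t: 0.62
eef_pos: [0.2863, -0.439, 0.2311]
eef_rot: [-0.0, 0.912, -0.41, -0.0]
contact_force: [0.2, -0.0, 0.3]
width: 1.0
```

arm_command(plan=[{"ax": 0, "ay": 0, "az": -5, "x": -9, "y": -37, "z": 0, "jaw": 1}, {"ax": 0, "ay": 0, "az": -5, "x": -5, "y": -38, "z": 0, "jaw": 1}, {"ax": 0, "ay": 0, "az": -5, "x": -2, "y": -38, "z": 0, "jaw": 1}, {"ax": 0, "ay": 0, "az": -5, "x": 2, "y": -38, "z": 0, "jaw": 1}, {"ax": 0, "ay": 0, "az": -5, "x": 5, "y": -38, "z": 0, "jaw": 1}])

```text
t: 1.03
eef_pos: [0.3983, -0.2844, 0.2314]
eef_rot: [0.0, 0.979, -0.202, 0.0]
contact_force: [1.5, -1.0, -0.6]
width: 0.999
```

arm_command(plan=[{"ax": 0, "ay": 0, "az": -6, "x": 8, "y": -37, "z": 0, "jaw": 1}, {"ax": 0, "ay": 0, "az": -6, "x": 12, "y": -36, "z": 0, "jaw": 1}, {"ax": 0, "ay": 0, "az": -6, "x": 15, "y": -35, "z": 0, "jaw": 1}, {"ax": 0, "ay": 0, "az": -6, "x": 18, "y": -34, "z": 0, "jaw": 1}, {"ax": 0, "ay": 0, "az": -5, "x": 21, "y": -32, "z": 0, "jaw": 1}])

```text
t: 1.45
eef_pos: [0.5065, -0.1273, 0.2313]
eef_rot: [0.0, 0.999, 0.05, 0.0]
contact_force: [0.7, -0.9, 0.2]
width: 1.002
```

arm_command(plan=[{"ax": 0, "ay": 0, "az": 0, "x": 0, "y": 0, "z": 0, "jaw": 1}, {"ax": 0, "ay": 0, "az": 0, "x": 0, "y": 0, "z": 0, "jaw": 1}])

```text
t: 1.62
eef_pos: [0.5064, -0.1274, 0.2311]
eef_rot: [-0.0, 0.999, 0.049, -0.0]
contact_force: [-0.5, -0.7, 0.7]
width: 0.998
```

```bash
python3 - <<'E'
from h import *
import json
c=eyes.camera_params("wrist"); im=snap("wrist","w2.png")
json.dump({k:np.array(v).tolist() for k,v in c.items()},open("w2.json","w"))
for X in((.5315,-.049,.044),(.4435,-.0534,.096)): print(proj(X,c))
E
python3 plan.py .553 .18 .231 91|head -1
```

```text
[359.52463107 128.85091308]
[245.79049356 122.75439129]
t 1.67 pos [ 0.5056 -0.1285  0.231 ] yaw 5.5 tilt [-0.0008 -0.0001] d [ 47.4 308.5  -0. ] dyaw 85.5 w 1.001 F [-0.2 -0.1 -1.4] q6 -0.35
```

View pics/w2.png

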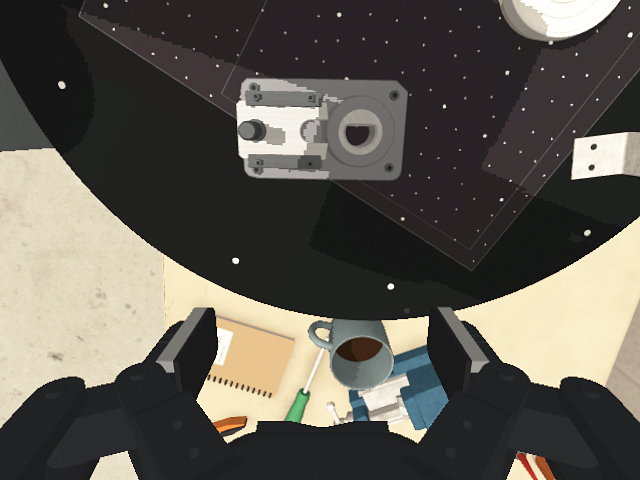

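The wrist view shows the fixture well: boss centre near (361,131), knob top (252,130), plate edges almost level at rows 79 and 180, with the D-flat upward (+y). Refining the bore centre and yaw numerically.

```bash
cat > fx.py <<'E'
from h import *
import json,sys
c=json.load(open("w2.json")); im=cv2.imread("pics/w2.png"); g=cv2.cvtColor(im,cv2.COLOR_BGR2GRAY)
b=cv2.GaussianBlur(g,(3,3),0).astype(float)
def edge(pts,axis,lo,hi,sign):
    out=[]
    for p in pts:
        v=b[lo:hi,p] if axis==0 else b[p,lo:hi]
        d=np.diff(v)*sign; k=int(d.argmax())
        if d[k]<8: continue
        out.append((p,lo+k+.5) if axis==0 else (lo+k+.5,p))
    return np.array(out,float)
top=edge(range(262,392,3),0,70,90,1); bot=edge(range(262,385,3),0,168,190,-1); rt=edge(range(95,170,3),1,390,415,-1)
def fit(E,ax):
    W=np.array([onz(p,c,.010)[:2] for p in E]); 
    vx,vy,x0,y0=cv2.fitLine(W.astype(np.float32),cv2.DIST_HUBER,0,1e-4,1e-4).ravel(); r=(W-[x0,y0])@[-vy,vx]
    a=np.degrees(np.arctan2(vy,vx)); print(ax,len(E),"dir",(a+90)%180-90,"p",x0,y0,"rms",np.sqrt(np.mean(r**2)).round(5)); return np.array([x0,y0]),a
T=fit(top,"top");B=fit(bot,"bot");Rr=fit(rt,"right")
yaw=np.mean([(T[1]+90)%180-90,(B[1]+90)%180-90]); ux=np.array([np.cos(np.radians(yaw)),np.sin(np.radians(yaw))]);uy=np.array([-ux[1],ux[0]])
print("yaw",yaw,"width",(T[0]-B[0])@uy,"origin(plate)",(ux*(Rr[0]@ux-.046)+uy*((T[0]+B[0])/2@uy)).round(4))
big=cv2.resize(g[85:180,310:410],None,fx=4,fy=4,interpolation=cv2.INTER_CUBIC)
for lo,hi in((30,62),(64,100),(110,150)):
    h=cv2.HoughCircles(big,cv2.HOUGH_GRADIENT,1,50,param1=80,param2=20,minRadius=lo,maxRadius=hi)
    if h is not None:
        for q in h[0][:2]:
            p=(q[:2]+.5)/4-.5+[310,85]; print("circ",p,q[2]/4,"->",onz(p,c,.044).round(4),"r mm",q[2]/4*(c["t"][2]+0)*0)
print("knob", onz((252,130),c,.096).round(4))
f=240/np.tan(np.radians(c["fov_y"])/2); print("px/mm at 44", f/ (np.array(c["R"])@[.5315,-.049,.044]+c["t"])[2]/1000)
cv2.imwrite("pics/fxc.png",cv2.resize(im[70:190,232:412],(800,533),interpolation=cv2.INTER_CUBIC))
E
python3 fx.py
```

```text
top 44 dir 5.262718 p 0.50082016 -0.008298976 rms 0.00192
bot 41 dir 4.553665 p 0.49815723 -0.09987885 rms 0.00029
right 25 dir -85.14797 p 0.57798886 -0.04982424 rms 0.00086
yaw 4.9081917 width 0.09101621 origin(plate) [ 0.5319 -0.0513]
circ [359.5 132.5] 14.35 -> [ 0.5319 -0.052   0.044 ] r mm 0.0
circ [359.5 132.5] 21.675 -> [ 0.5319 -0.052   0.044 ] r mm 0.0
knob [ 0.4482 -0.058   0.096 ]
px/mm at 44 1.1501793100278448
```

View pics/fxc.png

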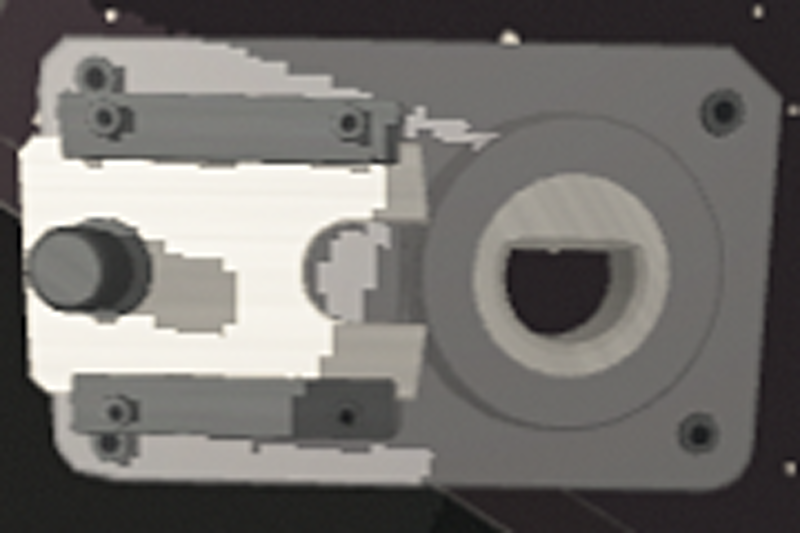

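```bash
python3 plan.py .553 .18 .231 91
```

```text
t 1.67 pos [ 0.5056 -0.1285  0.231 ] yaw 5.5 tilt [-0.0008 -0.0001] d [ 47.4 308.5  -0. ] dyaw 85.5 w 1.001 F [-0.2 -0.1 -1.4] q6 -0.35
0 {'x': np.float64(5.9), 'y': np.float64(-23.3), 'z': np.float64(0.0), 'az': np.float64(-6.58)}
1 {'x': np.float64(8.5), 'y': np.float64(-22.4), 'z': np.float64(0.0), 'az': np.float64(-6.58)}
2 {'x': np.float64(11.0), 'y': np.float64(-21.3), 'z': np.float64(0.0), 'az': np.float64(-6.58)}
3 {'x': np.float64(13.4), 'y': np.float64(-19.9), 'z': np.float64(0.0), 'az': np.float64(-6.58)}
4 {'x': np.float64(15.6), 'y': np.float64(-18.2), 'z': np.float64(0.0), 'az': np.float64(-6.58)}
5 {'x': np.float64(17.6), 'y': np.float64(-16.3), 'z': np.float64(0.0), 'az': np.float64(-6.58)}
6 {'x': np.float64(19.3), 'y': np.float64(-14.2), 'z': np.float64(0.0), 'az': np.float64(-6.58)}
7 {'x': np.float64(20.8), 'y': np.float64(-11.9), 'z': np.float64(0.0), 'az': np.float64(-6.58)}
8 {'x': np.float64(22.1), 'y': np.float64(-9.4), 'z': np.float64(0.0), 'az': np.float64(-6.58)}
9 {'x': np.float64(23.0), 'y': np.float64(-6.9), 'z': np.float64(0.0), 'az': np.float64(-6.58)}
10 {'x': np.float64(23.6), 'y': np.float64(-4.2), 'z': np.float64(0.0), 'az': np.float64(-6.58)}
11 {'x': np.float64(24.0), 'y': np.float64(-1.4), 'z': np.float64(0.0), 'az': np.float64(-6.58)}
12 {'x': np.float64(24.0), 'y': np.float64(1.3), 'z': np.float64(0.0), 'az': np.float64(-6.58)}
```

Plate and bush agree: bore ≈ (0.532, -0.0515), yaw ≈ 4.9°. The plate measures 91 mm against 92 given, and the knob at 0.084–0.088 from the bore fits a slightly advanced keeper. Next, over the bar for the same kind of view.

arm_command(plan=[{"ax": 0, "ay": 0, "az": -6.6, "x": 10.8, "y": -28.8, "z": 0, "jaw": 1}, {"ax": 0, "ay": 0, "az": -6.6, "x": 14.1, "y": -27.4, "z": 0, "jaw": 1}, {"ax": 0, "ay": 0, "az": -6.6, "x": 17.1, "y": -25.6, "z": 0, "jaw": 1}, {"ax": 0, "ay": 0, "az": -6.6, "x": 20, "y": -23.5, "z": 0, "jaw": 1}, {"ax": 0, "ay": 0, "az": -6.6, "x": 22.5, "y": -21, "z": 0, "jaw": 1}])

```text
t: 2.08
eef_pos: [0.5457, 0.0192, 0.2313]
eef_rot: [0.0, 0.944, 0.33, -0.0]
contact_force: [-0.5, 0.7, 0.3]
width: 1.0
```

arm_command(plan=[{"ax": 0, "ay": 0, "az": -6.6, "x": 24.8, "y": -18.3, "z": 0, "jaw": 1}, {"ax": 0, "ay": 0, "az": -6.6, "x": 26.7, "y": -15.3, "z": 0, "jaw": 1}, {"ax": 0, "ay": 0, "az": -6.6, "x": 28.3, "y": -12.1, "z": 0, "jaw": 1}, {"ax": 0, "ay": 0, "az": -6.6, "x": 29.5, "y": -8.8, "z": 0, "jaw": 1}, {"ax": 0, "ay": 0, "az": -6.6, "x": 30.3, "y": -5.3, "z": 0, "jaw": 1}])

```text
t: 2.5
eef_pos: [0.5865, 0.1677, 0.2313]
eef_rot: [0.0, 0.811, 0.585, -0.0]
contact_force: [0.6, -0.1, -0.9]
width: 1.0
```

arm_command(plan=[{"ax": 0, "ay": 0, "az": -6.6, "x": 30.7, "y": -1.8, "z": 0, "jaw": 1}, {"ax": 0, "ay": 0, "az": -6.6, "x": 30.8, "y": 1.7, "z": 0, "jaw": 1}, {"ax": 0, "ay": 0, "az": -6.3, "x": 30.4, "y": 5.2, "z": 0, "jaw": 1}, {"ax": 0, "ay": 0, "az": 0, "x": 0, "y": 0, "z": 0, "jaw": 1}, {"ax": 0, "ay": 0, "az": 0, "x": 0, "y": 0, "z": 0, "jaw": 1}])

```text
t: 2.92
eef_pos: [0.6106, 0.2569, 0.2308]
eef_rot: [0.0, 0.702, 0.712, -0.0]
contact_force: [-0.4, -0.8, 0.0]
width: 1.005
```

```bash
python3 - <<'E'
from h import *
import json
c=eyes.camera_params("wrist"); im=snap("wrist","w3.png")
json.dump({k:np.array(v).tolist() for k,v in c.items()},open("w3.json","w"))
for X in((.4974,.2552,.091),(.638,.2586,.091)): print(proj(X,c))
E
python3 plan.py .553 .257 .2 91|head -1
```

```text
[322.72016119  73.66273883]
[323.93797933 259.25283173]
t 2.97 pos [0.6104 0.256  0.2308] yaw 90.79 tilt [-0.0009 -0.0009] d [-57.4   1.  -30.8] dyaw 0.21 w 0.999 F [0.3 0.4 0.5] q6 -1.19
```

View pics/w3.png

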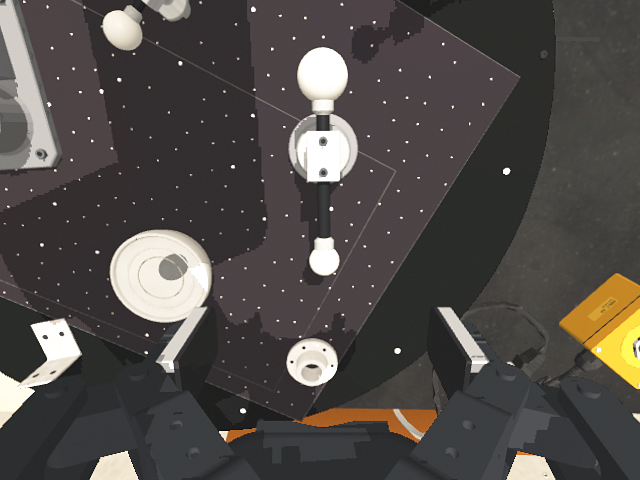

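The bar is centred and aligned with the gripper: big ball (322,73), small ball (324,260), block (323,156), all within about 1 mm of the scene/top estimate. Descending and gripping.

arm_command(plan=[{"ax": 0, "ay": 0, "az": -0.6, "x": 0.8, "y": -29, "z": 25, "jaw": 1}, {"ax": 0, "ay": 0, "az": 0, "x": 0.8, "y": -28.5, "z": 30, "jaw": 1}, {"ax": 0, "ay": 0, "az": 0, "x": 0, "y": 0, "z": 35, "jaw": 1}, {"ax": 0, "ay": 0, "az": 0, "x": 0, "y": 0, "z": 34, "jaw": 1}, {"ax": 0, "ay": 0, "az": 0, "x": 0, "y": 0, "z": 20, "jaw": 1}])

```text
t: 3.38
eef_pos: [0.5509, 0.2548, 0.0845]
eef_rot: [-0.0, 0.699, 0.715, -0.002]
contact_force: [-0.2, 1.1, -0.7]
width: 0.999
```

arm_command(plan=[{"ax": 0, "ay": 0, "az": 0, "x": 0, "y": 0, "z": 15, "jaw": 1}, {"ax": 0, "ay": 0, "az": 0, "x": 0, "y": 0, "z": 0, "jaw": 0.3}, {"ax": 0, "ay": 0, "az": 0, "x": 0, "y": 0, "z": 0, "jaw": -0.2}])

```text
t: 3.63
eef_pos: [0.5525, 0.2559, 0.0721]
eef_rot: [-0.0, 0.699, 0.716, -0.001]
contact_force: [0.5, 1.2, -1.1]
width: 0.751
```

```bash
python3 plan.py .553 .257 .2 91.4|head -1; python3 -c "
from h import *
snap('wrist','w4.png')"
```

```text
t 3.63 pos [0.5525 0.2559 0.0721] yaw 91.37 tilt [-0.0016 -0.001 ] d [  0.5   1.1 127.9] dyaw 0.03 w 0.751 F [ 0.5  1.2 -1.1] q6 -1.16
```

View pics/w4.png

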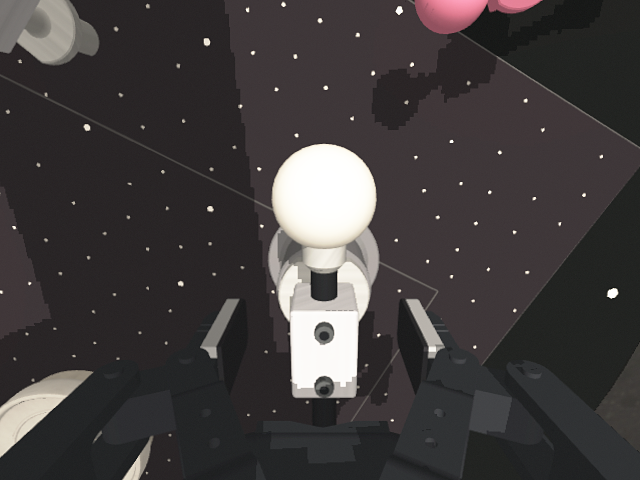

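The block (290–358 px) sits centred between the pads. Closing.

arm_command(plan=[{"ax": 0, "ay": 0, "az": 0, "x": 0, "y": 0, "z": 0, "jaw": -1}, {"ax": 0, "ay": 0, "az": 0, "x": 0, "y": 0, "z": 0, "jaw": -1}, {"ax": 0, "ay": 0, "az": 0, "x": 0, "y": 0, "z": 0, "jaw": -1}, {"ax": 0, "ay": 0, "az": 0, "x": 0, "y": 0, "z": 0, "jaw": -1}, {"ax": 0, "ay": 0, "az": 0, "x": 0, "y": 0, "z": 0, "jaw": -1}])

```text
t: 4.1
eef_pos: [0.5538, 0.2578, 0.0738]
eef_rot: [0.001, 0.698, 0.717, 0.001]
contact_force: [-0.5, -2.1, 6.8]
width: 0.272
```

arm_command(plan=[{"ax": 0, "ay": 0, "az": 0, "x": 0, "y": 0, "z": 0, "jaw": -1}, {"ax": 0, "ay": 0, "az": 0, "x": 0, "y": 0, "z": 0, "jaw": -1}, {"ax": 0, "ay": 0, "az": 0, "x": 0, "y": 0, "z": 0, "jaw": -1}, {"ax": 0, "ay": 0, "az": 0, "x": 0, "y": 0, "z": 0, "jaw": -1}])

```text
t: 4.43
eef_pos: [0.5537, 0.2578, 0.0738]
eef_rot: [0.001, 0.698, 0.717, 0.001]
contact_force: [-0.8, -2.4, 6.7]
width: 0.271
```

```bash
python3 plan.py .553 .257 .2 91.4|head -1
```

```text
t 4.43 pos [0.5537 0.2578 0.0738] yaw 91.54 tilt [0.002  0.0004] d [ -0.7  -0.8 126.2] dyaw -0.14 w 0.271 F [-0.8 -2.4  6.7] q6 -1.16
```

arm_command(plan=[{"ax": 0, "ay": 0, "az": 0, "x": 0, "y": 0, "z": -8, "jaw": -1}, {"ax": 0, "ay": 0, "az": 0, "x": 0, "y": 0, "z": -15, "jaw": -1}, {"ax": 0, "ay": 0, "az": 0, "x": 0, "y": 0, "z": -20, "jaw": -1}, {"ax": 0, "ay": 0, "az": 0, "x": 0, "y": 0, "z": -25, "jaw": -1}, {"ax": 0, "ay": 0, "az": 0, "x": 0, "y": 0, "z": -25, "jaw": -1}])

```text
t: 4.85
eef_pos: [0.552, 0.2575, 0.1662]
eef_rot: [-0.0, 0.698, 0.717, -0.001]
contact_force: [0.2, -0.1, -3.7]
width: 0.274
```

arm_command(plan=[{"ax": 0, "ay": 0, "az": 0, "x": 0, "y": 0, "z": -20, "jaw": -1}, {"ax": 0, "ay": 0, "az": 0, "x": 0, "y": 0, "z": -10, "jaw": -1}, {"ax": 0, "ay": 0, "az": 0, "x": 0, "y": 0, "z": 0, "jaw": -1}])

```text
t: 5.1
eef_pos: [0.554, 0.2583, 0.198]
eef_rot: [0.001, 0.698, 0.717, 0.002]
contact_force: [0.1, 0.6, -4.0]
width: 0.27
```

```bash
cat > ball.py <<'E'
from h import *
import sys
from scipy.optimize import least_squares
# big ball in wrist view: edge points -> circle; also scene & top for the held bar
o=robot.get_obs(); c=eyes.camera_params("wrist"); im=snap("wrist",sys.argv[1]+".png")
hsv=cv2.cvtColor(im[:,:,::-1].copy(),cv2.COLOR_BGR2HSV)
m=((hsv[...,1]<60)&(hsv[...,2]>110)).astype(np.uint8); N,l,st,ce=cv2.connectedComponentsWithStats(m)
i=l[int(sys.argv[2]),int(sys.argv[3])]; cn,_=cv2.findContours((l==i).astype(np.uint8),cv2.RETR_EXTERNAL,cv2.CHAIN_APPROX_NONE)
p=max(cn,key=len)[:,0].astype(float); p=p[p[:,1]<p[:,1].min()+70]
r=least_squares(lambda a:np.hypot(*(p-a[:2]).T)-a[2],[p[:,0].mean(),p[:,1].mean()+10,50],loss="soft_l1")
print("ball px",r.x.round(1),"cost",round(r.cost,1),"bbox",st[i])
zb=o["eef_pos"][2]+.019
X=onz(r.x[:2],c,zb); q=o["eef_rot"]; from scipy.spatial.transform import Rotation as Ro
R=Ro.from_quat([q[1],q[2],q[3],q[0]]).as_matrix(); print("ball world",X.round(4),"in tool mm",(R.T@(X-o["eef_pos"])*1e3).round(1))
E
python3 ball.py w5 195 324; python3 plan.py .5325 -.0515 .195 4.9
```

```text
ball px [321.8 191.5  51.6] cost 12.9 bbox [  268   138   109   254 18739]
ball world [0.4979 0.2565 0.217 ] in tool mm [ -0.3 -56.  -19.2]
t 5.15 pos [0.5531 0.2579 0.1961] yaw 91.53 tilt [0.0016 0.0008] d [ -20.6 -309.4   -1.1] dyaw -86.63 w 0.274 F [ 0.1 -0.1 -4.1] q6 -1.16
0 {'x': np.float64(-23.8), 'y': np.float64(-2.2), 'z': np.float64(0.1), 'az': np.float64(6.66)}
1 {'x': np.float64(-23.8), 'y': np.float64(0.5), 'z': np.float64(0.1), 'az': np.float64(6.66)}
2 {'x': np.float64(-23.6), 'y': np.float64(3.3), 'z': np.float64(0.1), 'az': np.float64(6.66)}
3 {'x': np.float64(-23.1), 'y': np.float64(6.0), 'z': np.float64(0.1), 'az': np.float64(6.66)}
4 {'x': np.float64(-22.2), 'y': np.float64(8.7), 'z': np.float64(0.1), 'az': np.float64(6.66)}
5 {'x': np.float64(-21.1), 'y': np.float64(11.2), 'z': np.float64(0.1), 'az': np.float64(6.66)}
6 {'x': np.float64(-19.6), 'y': np.float64(13.6), 'z': np.float64(0.1), 'az': np.float64(6.66)}
7 {'x': np.float64(-17.9), 'y': np.float64(15.7), 'z': np.float64(0.1), 'az': np.float64(6.66)}
8 {'x': np.float64(-16.0), 'y': np.float64(17.7), 'z': np.float64(0.1), 'az': np.float64(6.66)}
9 {'x': np.float64(-13.8), 'y': np.float64(19.5), 'z': np.float64(0.1), 'az': np.float64(6.66)}
10 {'x': np.float64(-11.5), 'y': np.float64(20.9), 'z': np.float64(0.1), 'az': np.float64(6.66)}
11 {'x': np.float64(-9.0), 'y': np.float64(22.1), 'z': np.float64(0.1), 'az': np.float64(6.66)}
12 {'x': np.float64(-6.3), 'y': np.float64(23.0), 'z': np.float64(0.1), 'az': np.float64(6.66)}
```

Held securely (opening ≈ 23 mm, load -4 N, ball about 1 mm off its ideal tool position). Carrying to the bore while turning.

arm_command(plan=[{"ax": 0, "ay": 0, "az": 4, "x": -12, "y": -1, "z": 0, "jaw": -1}, {"ax": 0, "ay": 0, "az": 6.6, "x": -24, "y": -1, "z": 0, "jaw": -1}, {"ax": 0, "ay": 0, "az": 6.6, "x": -24, "y": 2, "z": 0, "jaw": -1}, {"ax": 0, "ay": 0, "az": 6.6, "x": -23, "y": 5, "z": 0, "jaw": -1}, {"ax": 0, "ay": 0, "az": 6.6, "x": -22, "y": 8, "z": 0, "jaw": -1}])

```text
t: 5.57
eef_pos: [0.5445, 0.1496, 0.1932]
eef_rot: [-0.0, 0.862, 0.506, -0.002]
contact_force: [0.5, 0.2, -4.5]
width: 0.269
```

arm_command(plan=[{"ax": 0, "ay": 0, "az": 6.6, "x": -21, "y": 10, "z": 0, "jaw": -1}, {"ax": 0, "ay": 0, "az": 6.6, "x": -20, "y": 13, "z": 0, "jaw": -1}, {"ax": 0, "ay": 0, "az": 6.6, "x": -18, "y": 15, "z": 0, "jaw": -1}, {"ax": 0, "ay": 0, "az": 6.6, "x": -16, "y": 17, "z": 0, "jaw": -1}, {"ax": 0, "ay": 0, "az": 6.6, "x": -14, "y": 19, "z": 0, "jaw": -1}])

```text
t: 5.98
eef_pos: [0.5398, 0.0324, 0.1934]
eef_rot: [-0.0, 0.971, 0.24, -0.002]
contact_force: [1.6, -0.1, -4.4]
width: 0.273
```

arm_command(plan=[{"ax": 0, "ay": 0, "az": 6.6, "x": -12, "y": 21, "z": 0, "jaw": -1}, {"ax": 0, "ay": 0, "az": 6.6, "x": -9, "y": 22, "z": 0, "jaw": -1}, {"ax": 0, "ay": 0, "az": 6.6, "x": -6, "y": 23, "z": 0, "jaw": -1}, {"ax": 0, "ay": 0, "az": 0, "x": 0, "y": 0, "z": 0, "jaw": -1}, {"ax": 0, "ay": 0, "az": 0, "x": 0, "y": 0, "z": 0, "jaw": -1}])

```text
t: 6.4
eef_pos: [0.5393, -0.0391, 0.1936]
eef_rot: [-0.0, 0.997, 0.072, -0.001]
contact_force: [-0.5, 0.6, -3.8]
width: 0.265
```

```bash
python3 plan.py .532 -.0523 .15 4.9; python3 ball.py w6 191 322
```

```text
t 6.4 pos [ 0.5393 -0.0391  0.1936] yaw 8.26 tilt [-0.0028  0.0003] d [ -7.3 -13.2 -43.6] dyaw -3.36 w 0.265 F [-0.5  0.6 -3.8] q6 -0.22
0 {'x': np.float64(-4.6), 'y': np.float64(6.0), 'z': np.float64(21.8), 'az': np.float64(1.68)}
1 {'x': np.float64(-4.4), 'y': np.float64(6.2), 'z': np.float64(21.8), 'az': np.float64(1.68)}
ball px [321.6 401.1 237.5] cost 5782.2 bbox [  181   140   196   252 25616]
ball world [ 0.5438 -0.0702  0.2126] in tool mm [ -0.   31.4 -19. ]
```

arm_command(plan=[{"ax": 0, "ay": 0, "az": 1.7, "x": -4.6, "y": 6, "z": 25, "jaw": -1}, {"ax": 0, "ay": 0, "az": 1.7, "x": -4.4, "y": 6.2, "z": 25, "jaw": -1}, {"ax": 0, "ay": 0, "az": 0, "x": 0, "y": 0, "z": 20, "jaw": -1}, {"ax": 0, "ay": 0, "az": 0, "x": 0, "y": 0, "z": 0, "jaw": -1}, {"ax": 0, "ay": 0, "az": 0, "x": 0, "y": 0, "z": 0, "jaw": -1}])

```text
t: 6.87
eef_pos: [0.5321, -0.0505, 0.1243]
eef_rot: [-0.0, 0.999, 0.044, -0.002]
contact_force: [0.7, -0.7, -2.8]
width: 0.268
```

```bash
python3 plan.py .532 -.0523 .12 4.9
python3 - <<'E'
from h import *
s=snap("scene","s7.png");t=snap("top","t7.png");w=snap("wrist","w7.png")
f=lambda im,x,y,w,h:cv2.resize(im[y:y+h,x:x+w,::-1],(400,300),interpolation=cv2.INTER_CUBIC)
cv2.imwrite("pics/c7.png",np.vstack([np.hstack([f(s,250,270,120,90),f(t,320,190,120,90)]),np.hstack([f(w,0,0,640,480),f(w,240,120,160,120)])]))
E
```

```text
t 6.87 pos [ 0.5321 -0.0505  0.1243] yaw 5.05 tilt [-0.0031  0.0005] d [-0.1 -1.8 -4.3] dyaw -0.15 w 0.268 F [ 0.7 -0.7 -2.8] q6 -0.19
0 {'x': np.float64(-0.3), 'y': np.float64(1.8), 'z': np.float64(4.3), 'az': np.float64(0.15)}
```

View pics/c7.png

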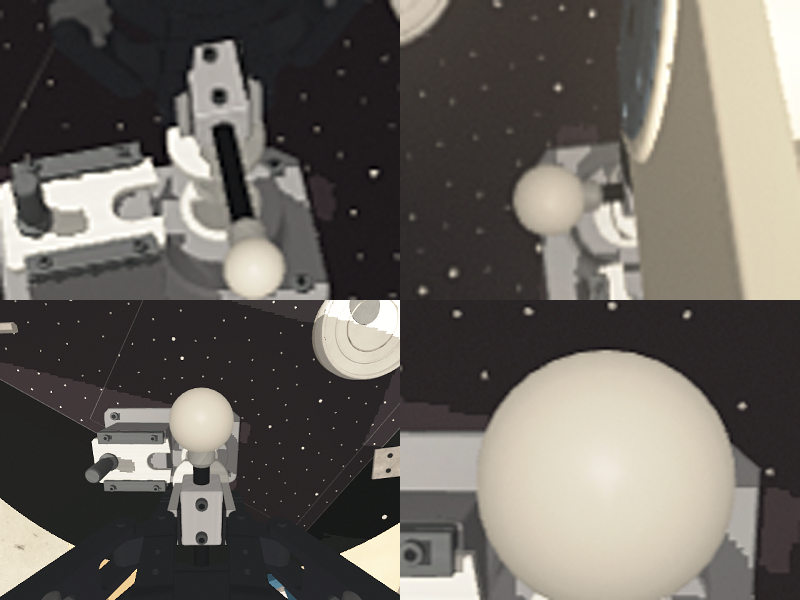

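The picture shows the bar above the bore, big ball on the +y side. The small ball is at scene (326.4,350.3) and the big ball at top (364.7,250). Cross-checking its position from those.

Run:
```python
from h import *
cs,ct=eyes.camera_params("scene"),eyes.camera_params("top")
s=onz((326.4,350.3),cs,.1415); b=onz((364.6,249.8),ct,.1415)
y=(b-s)/np.linalg.norm(b-s); print(s.round(4),b.round(4),np.linalg.norm(b-s).round(4),"yaw",np.degrees(np.arctan2(y[1],y[0])).round(2),"axis from s",(s+.085*y).round(4),"from b",(b-.055*y).round(4))
c=eyes.camera_params("wrist"); im=cv2.imread("pics/w7.png")
p=(240+(606-400)*.4, 120+(477-300)*.4); print(p,onz(p,c,.1415))
```

```text
[ 0.5402 -0.1365  0.1415] [0.5269 0.0039 0.1415] 0.141 yaw 95.45 axis from s [ 0.5322 -0.0519  0.1415] from b [ 0.5321 -0.0509  0.1415]
(322.4, 190.8) [0.52953351 0.0041014  0.1415    ]
```

Bar axis ≈ (0.532, -0.0514), on the bore estimate. Lowering in steps and watching the force.

arm_command(plan=[{"ax": 0, "ay": 0, "az": 0, "x": 0, "y": 0, "z": 8, "jaw": -1}, {"ax": 0, "ay": 0, "az": 0, "x": 0, "y": 0, "z": 7, "jaw": -1}, {"ax": 0, "ay": 0, "az": 0, "x": 0, "y": 0, "z": 3, "jaw": -1}, {"ax": 0, "ay": 0, "az": 0, "x": 0, "y": 0, "z": 3, "jaw": -1}])

```text
t: 7.35
eef_pos: [0.5328, -0.0514, 0.1037]
eef_rot: [-0.0, 0.999, 0.043, -0.0]
contact_force: [-0.3, 0.5, -4.3]
width: 0.271
```

arm_command(plan=[{"ax": 0, "ay": 0, "az": 0, "x": 0, "y": 0, "z": 3, "jaw": -1}, {"ax": 0, "ay": 0, "az": 0, "x": 0, "y": 0, "z": 2, "jaw": -1}, {"ax": 0, "ay": 0, "az": 0, "x": 0, "y": 0, "z": 0, "jaw": -1}])

```text
t: 7.6
eef_pos: [0.5328, -0.0515, 0.0988]
eef_rot: [-0.0, 0.999, 0.043, -0.0]
contact_force: [-0.8, -0.0, -3.0]
width: 0.271
```

arm_command(plan=[{"ax": 0, "ay": 0, "az": 0, "x": 0, "y": 0, "z": 5, "jaw": -1}, {"ax": 0, "ay": 0, "az": 0, "x": 0, "y": 0, "z": 5, "jaw": -1}, {"ax": 0, "ay": 0, "az": 0, "x": 0, "y": 0, "z": 5, "jaw": -1}])

```text
t: 7.85
eef_pos: [0.5331, -0.0515, 0.0839]
eef_rot: [0.0, 0.999, 0.043, 0.0]
contact_force: [0.5, 0.1, -3.2]
width: 0.27
```

arm_command(plan=[{"ax": 0, "ay": 0, "az": 0, "x": 0, "y": 0, "z": 5, "jaw": -1}, {"ax": 0, "ay": 0, "az": 0, "x": 0, "y": 0, "z": 4, "jaw": -1}, {"ax": 0, "ay": 0, "az": 0, "x": 0, "y": 0, "z": 0, "jaw": -1}])

```text
t: 8.1
eef_pos: [0.5324, -0.0514, 0.0742]
eef_rot: [-0.0, 0.999, 0.043, -0.001]
contact_force: [-0.6, -0.0, -2.6]
width: 0.274
```

arm_command(plan=[{"ax": 0, "ay": 0, "az": 0, "x": 0, "y": 0, "z": 2, "jaw": -1}, {"ax": 0, "ay": 0, "az": 0, "x": 0, "y": 0, "z": 1.5, "jaw": -1}, {"ax": 0, "ay": 0, "az": 0, "x": 0, "y": 0, "z": 0, "jaw": -1}])

```text
t: 8.35
eef_pos: [0.533, -0.0515, 0.0716]
eef_rot: [-0.0, 0.999, 0.043, -0.0]
contact_force: [-0.8, -0.0, -4.2]
width: 0.271
```

arm_command(plan=[{"ax": 0, "ay": 0, "az": 0, "x": 0, "y": 0, "z": 1, "jaw": -1}, {"ax": 0, "ay": 0, "az": 0, "x": 0, "y": 0, "z": 1, "jaw": -1}, {"ax": 0, "ay": 0, "az": 0, "x": 0, "y": 0, "z": 0, "jaw": -1}])

```text
t: 8.6
eef_pos: [0.5332, -0.0515, 0.0699]
eef_rot: [0.0, 0.999, 0.043, 0.0]
contact_force: [0.1, -0.7, -3.7]
width: 0.268
```

arm_command(plan=[{"ax": 0, "ay": 0, "az": 0, "x": 0, "y": 0, "z": 1, "jaw": -1}, {"ax": 0, "ay": 0, "az": 0, "x": 0, "y": 0, "z": 0, "jaw": -1}])

```text
t: 8.77
eef_pos: [0.5332, -0.0515, 0.0697]
eef_rot: [0.0, 0.999, 0.043, 0.0]
contact_force: [-3.0, -0.0, 8.8]
width: 0.268
```

arm_command(plan=[{"ax": 0, "ay": 0, "az": 0, "x": 0, "y": 0, "z": 1, "jaw": -1}, {"ax": 0, "ay": 0, "az": 0, "x": 0, "y": 0, "z": 0, "jaw": -1}])

```text
t: 8.93
eef_pos: [0.5332, -0.0515, 0.0697]
eef_rot: [0.0, 0.999, 0.043, 0.0]
contact_force: [-7.3, 1.4, 20.9]
width: 0.272
```

arm_command(plan=[{"ax": 0, "ay": 0, "az": 0, "x": 0, "y": 0, "z": 0.5, "jaw": -1}, {"ax": 0, "ay": 0, "az": 0, "x": 0, "y": 0, "z": 0, "jaw": -1}])

```text
t: 9.1
eef_pos: [0.5332, -0.0515, 0.0696]
eef_rot: [0.0, 0.999, 0.043, 0.0]
contact_force: [-10.0, 1.6, 26.5]
width: 0.274
```

Contact came at TCP z = 0.0697, against a predicted home of 0.0698. Relieving the pressure, then opening.

arm_command(plan=[{"ax": 0, "ay": 0, "az": 0, "x": 0, "y": 0, "z": -2, "jaw": -1}, {"ax": 0, "ay": 0, "az": 0, "x": 0, "y": 0, "z": 0, "jaw": -1}, {"ax": 0, "ay": 0, "az": 0, "x": 0, "y": 0, "z": 0, "jaw": -0.4}, {"ax": 0, "ay": 0, "az": 0, "x": 0, "y": 0, "z": 0, "jaw": -0.2}, {"ax": 0, "ay": 0, "az": 0, "x": 0, "y": 0, "z": 0, "jaw": 0.2}])

```text
t: 9.52
eef_pos: [0.5333, -0.0515, 0.0692]
eef_rot: [0.0, 0.999, 0.043, 0.0]
contact_force: [-0.0, 0.0, 0.1]
width: 0.525
```

arm_command(plan=[{"ax": 0, "ay": 0, "az": 0, "x": 0, "y": 0, "z": 0, "jaw": 0.6}, {"ax": 0, "ay": 0, "az": 0, "x": 0, "y": 0, "z": 0, "jaw": 0.6}, {"ax": 0, "ay": 0, "az": 0, "x": 0, "y": 0, "z": 0, "jaw": 0.6}, {"ax": 0, "ay": 0, "az": 0, "x": 0, "y": 0, "z": 0, "jaw": 0.6}])

```text
t: 9.85
eef_pos: [0.5331, -0.0515, 0.0692]
eef_rot: [-0.0, 0.999, 0.043, -0.0]
contact_force: [-0.3, -0.4, -0.1]
width: 0.8
```

```bash
python3 plan.py .532 -.0523 .22 4.9|head -1
```

```text
t 9.85 pos [ 0.5331 -0.0515  0.0692] yaw 4.93 tilt [-0.0001  0.    ] d [ -1.1  -0.8 150.8] dyaw -0.03 w 0.8 F [-0.3 -0.4 -0.1] q6 -0.19
```

Released with zero force. Rising, then turning to grip the keeper's knob with the jaws across the slide.

arm_command(plan=[{"ax": 0, "ay": 0, "az": 0, "x": 0, "y": 0, "z": -20, "jaw": 0.8}, {"ax": 0, "ay": 0, "az": 0, "x": 0, "y": 0, "z": -35, "jaw": 1}, {"ax": 0, "ay": 0, "az": 0, "x": 0, "y": 0, "z": -35, "jaw": 1}, {"ax": 0, "ay": 0, "az": 0, "x": 0, "y": 0, "z": -35, "jaw": 1}, {"ax": 0, "ay": 0, "az": 0, "x": 0, "y": 0, "z": -15, "jaw": 1}])

```text
t: 10.27
eef_pos: [0.5349, -0.0517, 0.2138]
eef_rot: [0.0, 0.999, 0.043, 0.003]
contact_force: [1.4, 0.1, 1.1]
width: 0.994
```

arm_command(plan=[{"ax": 0, "ay": 0, "az": -6.9, "x": -6.9, "y": 0, "z": 0, "jaw": 1}, {"ax": 0, "ay": 0, "az": -6.9, "x": -6.9, "y": -0.8, "z": 0, "jaw": 1}, {"ax": 0, "ay": 0, "az": -6.9, "x": -6.7, "y": -1.7, "z": 0, "jaw": 1}, {"ax": 0, "ay": 0, "az": -6.9, "x": -6.5, "y": -2.5, "z": 0, "jaw": 1}, {"ax": 0, "ay": 0, "az": -6.9, "x": -6.1, "y": -3.2, "z": 0, "jaw": 1}])

```text
t: 10.68
eef_pos: [0.4982, -0.0544, 0.2093]
eef_rot: [0.0, 0.94, 0.34, 0.0]
contact_force: [-0.3, 0.1, -0.0]
width: 0.998
```

arm_command(plan=[{"ax": 0, "ay": 0, "az": -6.9, "x": -5.7, "y": -3.9, "z": 0, "jaw": 1}, {"ax": 0, "ay": 0, "az": -6.9, "x": -5.2, "y": -4.6, "z": 0, "jaw": 1}, {"ax": 0, "ay": 0, "az": -6.9, "x": -4.6, "y": -5.2, "z": 0, "jaw": 1}, {"ax": 0, "ay": 0, "az": -6.9, "x": -3.9, "y": -5.7, "z": 0, "jaw": 1}, {"ax": 0, "ay": 0, "az": -6.9, "x": -3.2, "y": -6.1, "z": 0, "jaw": 1}])

```text
t: 11.1
eef_pos: [0.4637, -0.0573, 0.2093]
eef_rot: [-0.0, 0.797, 0.604, -0.0]
contact_force: [-0.3, -0.3, 0.9]
width: 0.997
```

arm_command(plan=[{"ax": 0, "ay": 0, "az": -6.9, "x": -2.4, "y": -6.5, "z": 0, "jaw": 1}, {"ax": 0, "ay": 0, "az": -6.9, "x": -1.6, "y": -6.7, "z": 0, "jaw": 1}, {"ax": 0, "ay": 0, "az": -6.9, "x": -0.8, "y": -6.9, "z": 0, "jaw": 1}, {"ax": 0, "ay": 0, "az": 0, "x": 0, "y": 0, "z": 0, "jaw": 1}])

```text
t: 11.43
eef_pos: [0.4422, -0.0588, 0.2092]
eef_rot: [-0.0, 0.676, 0.737, -0.0]
contact_force: [-0.5, -0.2, -0.2]
width: 0.998
```

```bash
python3 - <<'E'
from h import *
import json
c=eyes.camera_params("wrist"); w=snap("wrist","w8.png"); s=snap("scene","s8.png"); json.dump({k:np.array(v).tolist() for k,v in c.items()},open("w8.json","w"))
f=lambda im,x,y,w,h:cv2.resize(im[y:y+h,x:x+w,::-1],(400,300),interpolation=cv2.INTER_CUBIC)
cv2.imwrite("pics/c8.png",np.hstack([f(w,0,0,640,480),f(s,240,260,120,90)]))
print("knob predicted",proj((.4433,-.0591,.096),c))
E
python3 plan.py .4433 -.0591 .074 94.9
```

```text
knob predicted [321.83772087 238.41455258]
t 11.53 pos [ 0.4436 -0.0589  0.2094] yaw 94.38 tilt [ 0.0005 -0.    ] d [  -0.3   -0.2 -135.4] dyaw 0.52 w 0.999 F [ 0.6 -0.3  0. ] q6 -1.78
0 {'x': np.float64(-0.1), 'y': np.float64(-0.1), 'z': np.float64(33.9), 'az': np.float64(-0.13)}
1 {'x': np.float64(-0.1), 'y': np.float64(-0.1), 'z': np.float64(33.9), 'az': np.float64(-0.13)}
2 {'x': np.float64(-0.1), 'y': np.float64(-0.1), 'z': np.float64(33.9), 'az': np.float64(-0.13)}
3 {'x': np.float64(-0.1), 'y': np.float64(-0.1), 'z': np.float64(33.9), 'az': np.float64(-0.13)}
```

View pics/c8.png

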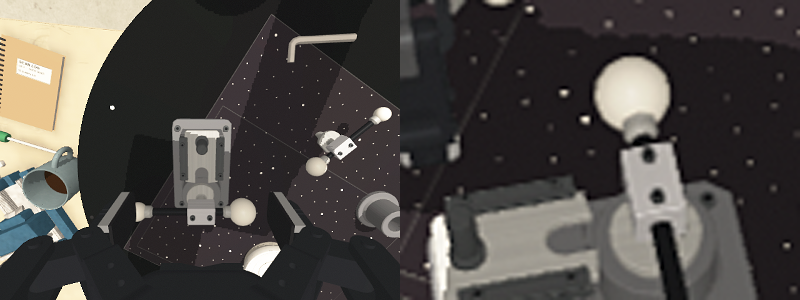

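The bar stands seated and upright, and the knob is centred under the gripper (wrist ≈ (322,240), prediction (322,238)). Descending on the knob and gripping.

arm_command(plan=[{"ax": 0, "ay": 0, "az": -0.5, "x": 0, "y": 0, "z": 35, "jaw": 0.4}, {"ax": 0, "ay": 0, "az": 0, "x": 0, "y": 0, "z": 35, "jaw": 0.2}, {"ax": 0, "ay": 0, "az": 0, "x": 0, "y": 0, "z": 33, "jaw": 0}, {"ax": 0, "ay": 0, "az": 0, "x": 0, "y": 0, "z": 20, "jaw": 0}, {"ax": 0, "ay": 0, "az": 0, "x": 0, "y": 0, "z": 10, "jaw": 0}])

```text
t: 11.95
eef_pos: [0.4422, -0.0586, 0.0738]
eef_rot: [-0.001, 0.676, 0.737, -0.001]
contact_force: [-0.9, -1.0, -0.1]
width: 0.498
```

arm_command(plan=[{"ax": 0, "ay": 0, "az": 0, "x": 0, "y": 0, "z": 0, "jaw": -0.5}, {"ax": 0, "ay": 0, "az": 0, "x": 0, "y": 0, "z": 0, "jaw": -1}, {"ax": 0, "ay": 0, "az": 0, "x": 0, "y": 0, "z": 0, "jaw": -1}, {"ax": 0, "ay": 0, "az": 0, "x": 0, "y": 0, "z": 0, "jaw": -1}, {"ax": 0, "ay": 0, "az": 0, "x": 0, "y": 0, "z": 0, "jaw": -1}])

```text
t: 12.37
eef_pos: [0.4442, -0.0583, 0.0773]
eef_rot: [0.0, 0.675, 0.738, 0.001]
contact_force: [1.9, 5.7, -11.1]
width: 0.134
```

arm_command(plan=[{"ax": 0, "ay": 0, "az": 0, "x": 0, "y": 0, "z": 0, "jaw": -1}, {"ax": 0, "ay": 0, "az": 0, "x": 0, "y": 0, "z": 0, "jaw": -1}, {"ax": 0, "ay": 0, "az": 0, "x": 0, "y": 0, "z": 0, "jaw": -1}])

```text
t: 12.62
eef_pos: [0.4442, -0.0583, 0.0774]
eef_rot: [0.001, 0.675, 0.738, 0.001]
contact_force: [2.2, 4.2, -11.0]
width: 0.132
```

Knob gripped. Sliding along tool +y (fixture +x).

arm_command(plan=[{"ax": 0, "ay": 0, "az": 0, "x": 0, "y": 4, "z": 0, "jaw": -1}, {"ax": 0, "ay": 0, "az": 0, "x": 0, "y": 7, "z": 0, "jaw": -1}, {"ax": 0, "ay": 0, "az": 0, "x": 0, "y": 7, "z": 0, "jaw": -1}, {"ax": 0, "ay": 0, "az": 0, "x": 0, "y": 6, "z": 0, "jaw": -1}, {"ax": 0, "ay": 0, "az": 0, "x": 0, "y": 0, "z": 0, "jaw": -1}])

```text
t: 13.03
eef_pos: [0.4694, -0.0563, 0.0772]
eef_rot: [0.001, 0.675, 0.738, 0.001]
contact_force: [0.7, 6.1, -2.4]
width: 0.133
```

arm_command(plan=[{"ax": 0, "ay": 0, "az": 0, "x": 0, "y": 6, "z": 0, "jaw": -1}, {"ax": 0, "ay": 0, "az": 0, "x": 0, "y": 5, "z": 0, "jaw": -1}, {"ax": 0, "ay": 0, "az": 0, "x": 0, "y": 4, "z": 0, "jaw": -1}, {"ax": 0, "ay": 0, "az": 0, "x": 0, "y": 0, "z": 0, "jaw": -1}])

```text
t: 13.37
eef_pos: [0.4842, -0.0551, 0.0772]
eef_rot: [0.001, 0.675, 0.738, 0.001]
contact_force: [0.3, 4.9, 3.4]
width: 0.132
```

arm_command(plan=[{"ax": 0, "ay": 0, "az": 0, "x": 0, "y": 2, "z": 0, "jaw": -1}, {"ax": 0, "ay": 0, "az": 0, "x": 0, "y": 1, "z": 0, "jaw": -1}, {"ax": 0, "ay": 0, "az": 0, "x": 0, "y": 0, "z": 0, "jaw": -1}])

```text
t: 13.62
eef_pos: [0.4864, -0.0549, 0.0772]
eef_rot: [0.001, 0.675, 0.738, 0.001]
contact_force: [-1.5, 5.4, 4.5]
width: 0.134
```

arm_command(plan=[{"ax": 0, "ay": 0, "az": 0, "x": 0, "y": 2, "z": 0, "jaw": -1}, {"ax": 0, "ay": 0, "az": 0, "x": 0, "y": 0, "z": 0, "jaw": -1}])

```text
t: 13.78
eef_pos: [0.4865, -0.0549, 0.0771]
eef_rot: [-0.001, 0.675, 0.738, -0.001]
contact_force: [-8.7, 3.9, 13.0]
width: 0.135
```

It hits a stop at x = 0.4865, where full travel was predicted at 0.4862. One firmer push to confirm, then relax and let go.

arm_command(plan=[{"ax": 0, "ay": 0, "az": 0, "x": 0, "y": 1.5, "z": 0, "jaw": -1}, {"ax": 0, "ay": 0, "az": 0, "x": 0, "y": 0, "z": 0, "jaw": -1}])

```text
t: 13.95
eef_pos: [0.4865, -0.0548, 0.077]
eef_rot: [-0.002, 0.675, 0.738, -0.002]
contact_force: [-14.5, 1.8, 19.0]
width: 0.138
```

arm_command(plan=[{"ax": 0, "ay": 0, "az": 0, "x": 0, "y": -2.5, "z": 0, "jaw": -1}, {"ax": 0, "ay": 0, "az": 0, "x": 0, "y": 0, "z": 0, "jaw": -0.4}, {"ax": 0, "ay": 0, "az": 0, "x": 0, "y": 0, "z": 0, "jaw": 0}, {"ax": 0, "ay": 0, "az": 0, "x": 0, "y": 0, "z": 0, "jaw": 0}, {"ax": 0, "ay": 0, "az": 0, "x": 0, "y": 0, "z": 0, "jaw": 0}])

```text
t: 14.37
eef_pos: [0.487, -0.0552, 0.0766]
eef_rot: [0.001, 0.675, 0.738, 0.0]
contact_force: [0.7, -0.2, 0.5]
width: 0.497
```

arm_command(plan=[{"ax": 0, "ay": 0, "az": 0, "x": 0, "y": 0, "z": -20, "jaw": 0}, {"ax": 0, "ay": 0, "az": 0, "x": 0, "y": 0, "z": -35, "jaw": 0}, {"ax": 0, "ay": 0, "az": 0, "x": 0, "y": 0, "z": -35, "jaw": 0}, {"ax": 0, "ay": 0, "az": 0, "x": 0, "y": -40, "z": -35, "jaw": 0}, {"ax": 0, "ay": 0, "az": 0, "x": 0, "y": -40, "z": 0, "jaw": 0}])

```text
t: 14.78
eef_pos: [0.4202, -0.0621, 0.1988]
eef_rot: [0.004, 0.674, 0.738, 0.003]
contact_force: [0.5, -0.8, 0.6]
width: 0.502
```

arm_command(plan=[{"ax": 0, "ay": 0, "az": 0, "x": 0, "y": 0, "z": 0, "jaw": 0}, {"ax": 0, "ay": 0, "az": 0, "x": 0, "y": 0, "z": 0, "jaw": 0}])

```text
t: 14.95
eef_pos: [0.4139, -0.0615, 0.1941]
eef_rot: [0.0, 0.675, 0.738, 0.0]
contact_force: [0.2, -0.0, -0.1]
width: 0.496
```

```bash
python3 - <<'E'
from h import *
c=eyes.camera_params("wrist"); w=snap("wrist","w9.png"); s=snap("scene","s9.png")
print("knob at stop wrist px",proj((.4862,-.0554,.096),c),"drawn-back",proj((.4433,-.0591,.096),c), "boss", proj((.532,-.0515,.044),c))
f=lambda im,x,y,w,h:cv2.resize(im[y:y+h,x:x+w,::-1],(400,300),interpolation=cv2.INTER_CUBIC)
cv2.imwrite("pics/c9.png",np.hstack([f(w,160,120,320,240),f(s,240,260,120,90)]))
E
python3 plan.py .4433 -.0591 .2 94.9|head -1
```

```text
knob at stop wrist px [321.87667456 334.20690397] drawn-back [322.11138597 281.90541362] boss [321.69311578 347.01659292]
t 15.05 pos [ 0.4159 -0.0615  0.194 ] yaw 95.12 tilt [ 0.0013 -0.0003] d [27.4  2.4  6. ] dyaw -0.22 w 0.501 F [0.8 0.3 0.9] q6 -1.81
```

View pics/c9.png

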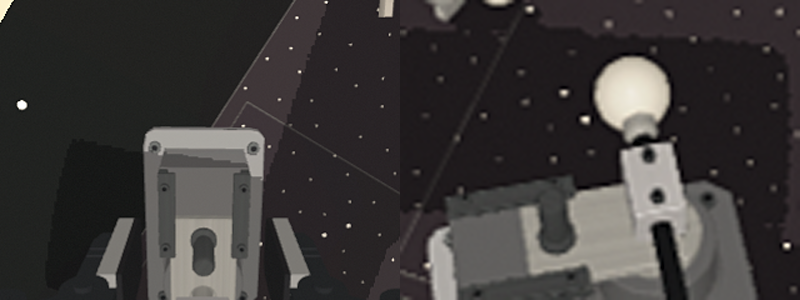

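The last picture shows the knob forward at wrist (322,~330), where full travel was predicted at (322,334). The bar is upright and unmoved compared with the picture before, and the gripper is clear. Handing in.

```bash
python3 -c "
from h import *
print(robot.finish_job()); o=robot.get_obs(); print(o['t'],o['contact_force'])"
```

```text
the job is handed in; nothing more can be done
None
the job is handed in; nothing more can be done
```

The ball bar is seated in the fixture's D-bore, the fork keeper is fully forward over its collar, and I handed the job in at about 15 s. The hand-in reports no verdict, so the checks below are my own. I lifted the large white bar from the stand, turned it about 87° and lowered it until the collar made contact. Then I let go, pulled the keeper forward by its knob, and backed the gripper clear.

Last checks:
- **Collar home:** contact came at TCP z = 0.0697 m, against a predicted 0.0698 m for the collar on the boss. Nothing touched on the way down.
- **Keeper:** it stopped hard at x = 0.4865 m, against a predicted 0.4862 m at full travel. A firmer push of about 14 N did not move it further. I measured 42 mm of knob travel from a start that was already a few millimetres forward; the knob's final position corresponds to about 48 mm.
- **Bar and gripper:** the final views show the bar upright and not visibly moved from the picture before, and the force reading is about zero.

- **Rejected first calls:** my first four move calls were rejected because the rows left out some keys; nothing moved.
- **Failed fits:** two ball fits were bad, one an early scene/top fit and one wrist fit over the fixture. I replaced them with positions read off the pictures.
- **Bore position:** the cameras disagreed by up to 5 mm (in y). I used the wrist camera's value.
- **Sample dish:** the arm did not go near it, but I did not measure it again at the end.

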